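# Close and seal a filament dry box with its thumb-turn cam

### The job

Close the filament dry box: slide the loose end panel straight onto its open end so that the bolt goes into the cam, then turn the orange cam clockwise, about half a turn, until its hook has drawn the panel flush against the box and the cam is firmly tight. Feel for it: do not ram the panel, do not over-tighten the printed cam, and leave the other things on the bench as they are.

Things in the scene. Friction and masses are not known exactly. Their poses are not given: they have to be found in the camera images.
- mouth (a point): Centre of the dry box's open end, 60 mm above the bench, in the flat plane of its white frame. Fixed plywood box, 220 wide, 290 long, 85 high, clear top. x points level into the box, y along the end, z up.
- rim: The box's white end frame; origin mid-plane at bench level, axes as mouth. A black rubber seal stands 4 mm out of the plane and springs in: 2 N at first touch, 10 N when level with the frame. At 60 mm height: a slot for the bolt in the middle (18 wide, 30 high) and 13 mm pin holes at y = +80 and -80.
- panel_face (a point): Point on the inner face of the loose end panel, centred, 60 mm above its lower edge; on the closed box point and axes coincide with mouth's. Plywood, 220 wide, 85 high, 16 thick, about 0.4 kg; it stands on the bench before the open end, 0.1 to 0.17 m off, askew. It can be slid on the bench.
- panel: The panel with fin, pins and bolt; origin on the inner face at the lower edge, axes as panel_face. At 60 mm height stand out along x: two tapered pins (10 thick, 23 long, at y = +80 and -80) and the bolt in the middle, 7 thick, its upright T-head (9 thick, 22 high) centred 46 mm from the face. Screwed in by hand, the bolt's reach varies by 1.8 mm either way and cannot be read.
- panel_fin (a point): Grip point of the panel's orange pull fin, an upright web 12 mm thick (along y), 75 high from the bench, standing 42 mm out of the outer face. The point lies 40 mm behind panel_face (along -x), 50 mm above the bench; axes as panel_face. Pinch it across y from above.
- cam_grip (a point): Grip point of the orange cam's thumb bar, on the cam's upright axis, 58 mm behind the mouth plane, 99 mm above the bench. The bar is 44 long (along this point's x), 12 thick (y), from 87 to 111 mm above the bench, on a 60 mm disc with its top at 87; the deck round it is at 85. The axes turn with the cam; at 0 rad they are parallel to mouth's.
- cam_mark (a point): White dot on the cam disc, 25 mm from its axis towards the bar's -x end; axes as cam_grip. At the start it faces the open end (0 rad, +-0.15) and the cam lets the bolt in. Clockwise from above, it runs free, somewhere from 1 to 2.5 rad its hook takes the bolt, drawing 3.2 mm per rad. Flush and tight come between 2.45 and 3.8 rad, depending on the bolt; then the pull rises about 50 N per 0.1 rad.
- cam: The cam with disc and hook; origin on its axis at bench level. Torque held at the bar after each small turn: near zero, under 0.15 N m, until the panel is flush, then 0.3 to 0.4 when properly tight (hook pulling 30 to 60 N); over 0.6 strips the print. It stays where it is left. End stop at 4.0 rad.
- spare_spool: Bystander: red spool lying flat, 160 across, 55 high; origin at its underside.
- desiccant_jar: Bystander: amber jar with a blue cap, 60 across, 75 high; origin at its underside.
- driver: Bystander: screwdriver lying on the bench; origin near its middle.
- gear: Bystander: yellow printed gear, 60 across, 20 high; origin at its underside.
- bracket: Bystander: green printed angle bracket, 50 by 30, 41 high; origin at its underside.
- glue_stick: Bystander: standing glue stick with a red cap, 29 across, 95 high; origin at its underside.

How it is judged:
By the outcome, as a careful person would: the job done as asked, in the order asked, and still so for the second after the job is handed in, with the robot touching nothing.
It also fails if it takes over 72 s, if anything falls off the work surface, if the arm or the gripper's body presses on something with over 40 N, if the wrist force passes 120 N, or if a joint passes its speed limit or range.

### The arm

A 6-joint arm with a two-finger parallel gripper is mounted at the origin on the work surface. World frame = base frame: x ahead of the robot, y to its left, z up, the work surface at z = 0. Lengths are in mm, angles in rad, forces in N, time in s.
With the tool pointing down it reaches from about 350 to 875 mm from the base axis. Payload 4.2 kg.
Tool frame: the origin (TCP) lies midway between the tips of the shut fingers; the grasp point (between the pads) lies arm.grip_depth behind it (arm.grip_depth is the distance from the TCP to the grasp point, in mm); z points along the fingers, y is the direction in which the jaws open and shut (so a half turn about z gives the same grasp; the last joint's range is limited). The gripper opens to 85 mm and grips with 20 to 120 N. Pads are 22 mm wide; open, the fingers measure 114 mm over their backs; the gripper's body (76 mm by 85 mm) begins 54 mm behind the grasp point. The pads swing forward as they close: fully open they stand 13 mm farther back than shut.
Start: joints at [-1.036, 0.385, 0.008, 0, -1.194, -0.259], TCP at [170.214, -601.354, 231.312] pointing down, gripper open.
Joint ranges: [-3.14, 3.14], [-1.21, 2.06], [-1.07, 1.41], [-3.16, 2.05], [-2.99, -0.16], [-3.1, 3.1]. Speed limits (rad/s): [2.79, 2.79, 3.14, 3.14, 3.14, 3.14].

### API

Orientations are given as a unit quaternion [x, y, z, w].
In Python, from bench import arm gives the robot as it stands.
- The arm moves only by the tool play_rows, never from a script. Its argument "motion" is one flat list of numbers, 7 for each row, row after row: the opening in per cent of the stroke, from 0 (shut) to 100 (fully open), then the shift along the world's x, y, z in cm, then the turn, a rotation vector about the world's x, y, z in degrees. A call has 1 to 5 rows; each row is the pose to reach, as a shift and turn from the pose commanded when the call began; what a row does not reach only later rows make up. A row lasts 1/8 s, in which the tool goes at most 62.5 mm and 10.7 degrees, less where a joint would pass 70% of its speed; a pose out of reach is approached as far as the arm can. A call with a gripper value outside its range is refused whole. The fingers move at their own pace and stop on an object; the grip force is fixed at half the most. Time passes only in rows, so rows that repeat a pose let the fingers close. It gives the time, the measured TCP pose, the force and the opening at its end, in the units of the state.
- arm.read_state(): the state, without advancing time (a new reading comes with each control period).
- arm.get_image(name): name is "scene" or "top" or "wrist"; returns (picture, depth): 400x640x3 uint8, red, green, blue; 400x640 float32, mm along the optical axis (not along the pixel's ray), 0 where there is no reading.
- arm.camera_info(name): a dict with "fovy" (degrees; the focal length in pixels is half the picture's height over the tangent of half this angle, whatever the lens; pixels are square), "cx", "cy" (the principal point, pixels), "R" (3x3) and "t" (3): a world point X has camera coordinates R X + t. Camera axes: x right, y down, z forward; pixel columns grow to the right and rows downward; lengths in mm; the calibration is good to about 2 mm. A picture is of the moment at which its call begins: read the wrist's pose just before it. camera_info takes no time and is no camera call; for the wrist camera it gives the pose at the moment of the call.
- arm.job_done(): hands the job in, once; it reports no verdict.
Trained networks look in the newest picture that a camera, given by its name, has taken for a name from the list of things; names that differ only in an ending like _2 or _b are one class to them, and where a whole thing is asked for, a point or a joint stands for the part that bears it (a point fixed in the world has none). Each returns a list of dicts, best first, with "confidence" (0 to 1); they miss things now and then, are a little off and sometimes report something else, mostly with a low value. They report only what shows in the picture. A call takes as long as a camera call.
- arm.outline_of(thing, camera): "mask" (400x640 bool, what is visible of it) and "extent" ([left, top, width, height] in pixels, round what is visible of it).
- arm.place_of(thing, camera): "uv" ([column, row] in pixels: a listed point, or the origin of a listed thing).
The state is a dict: "clock": time; "joints": joint angles; "joint_vel": joint speeds; "joint_efforts": joint torques, N m; "position": TCP position; "ee_rot": TCP orientation; "contact_force": force on the tool from outside, world axes, zero at the start; "wrist_torque": the same for the moment, N m; "gripper_width": finger opening in mm.
Only numpy, scipy, OpenCV 4.12 (cv2) and the standard library are available. Lean on these libraries where they do the work, as an engineer would, in place of code of your own. Each camera call takes 0.05 s, during which the arm holds its last target.

## Working session

There is one attempt and no reset: what is moved stays moved. The work goes in short steps, Python scripts to look and compute and a tool call to move; the robot and the scene stay as the last step left them, time stands still between calls to the robot, and variables do not carry over. Pictures are saved under pics/ and viewed, and the job is handed in when it is done.

Besides the shell and the picture viewer there is one more tool, called after "Call:" by a JSON object that holds its "fn" and its "kwargs", one argument or row to a line. play_rows: Moves the arm, as the interface text tells. Its arguments: {"type":"object","properties":{"motion":{"type":"array","items":{"type":"number"}}},"required":["motion"]}

```bash
ls; mkdir -p pics
cat > h.py <<'E'
import numpy as np, cv2
from bench import arm
def f(ci): return 200/np.tan(np.radians(ci['fovy'])/2)
def save(n,img): cv2.imwrite('pics/'+n+'.png',img[:,:,::-1])
def ray(ci,uv,z=None,depth=None):
    R=np.array(ci['R']);t=np.array(ci['t']);F=f(ci)
    d=np.array([(uv[0]-ci['cx'])/F,(uv[1]-ci['cy'])/F,1.])
    if depth is not None: return R.T@(d*depth-t)
    c=-R.T@t; w=R.T@d
    return c+w*(z-c[2])/w[2]
def proj(ci,X):
    R=np.array(ci['R']);t=np.array(ci['t']);F=f(ci)
    c=R@np.array(X)+t
    return c[:2]/c[2]*F+[ci['cx'],ci['cy']]
E
python3 - <<'E'
from h import *
print(arm.read_state(), arm.grip_depth)
for n in ['top','scene','wrist']:
    im,d=arm.get_image(n); save(n+'0',im); np.save('pics/%sd0.npy'%n,d)
    ci=arm.camera_info(n); print(n,ci['fovy'],ci['cx'],ci['cy'],np.array(ci['R']).round(3).tolist(),ci['t'])
E
```

```text
pics
{'clock': 0.0, 'joints': array([-1.03639363e+00,  3.85593098e-01,  6.62648917e-03, -5.10918751e-04,
       -1.19399694e+00, -2.58590063e-01]), 'joint_vel': array([0.00146198, 0.00148463, 0.00090779, 0.00171369, 0.00086742,
       0.00149184]), 'joint_efforts': array([-5.98791048e-04, -3.92291451e+01,  1.88400561e+01,  4.18602616e+00,
       -4.52146094e-03, -1.64718841e-05]), 'position': array([ 170.06290634, -600.81250852,  230.19801538]), 'ee_rot': array([-1.37376167e-01,  9.90518328e-01,  1.09123745e-03, -1.99461966e-04]), 'contact_force': array([ 0.0656047 ,  0.1430594 , -0.17989127]), 'wrist_torque': array([-0.00387769,  0.01754164, -0.04763283]), 'gripper_width': 85.3022350427403} 18.700000000000003
top 51.39557293948786 322.3753826205543 206.03847279568697 [[0.024, -1.0, -0.018], [-0.995, -0.022, -0.099], [0.099, 0.021, -0.995]] [-168.04694847  567.32211447 1015.1799089 ]
scene 44.460296552077644 317.4706069740415 201.95430194371988 [[-0.738, 0.674, -0.02], [0.529, 0.56, -0.638], [-0.419, -0.481, -0.77]] [ 564.22201477 -160.46463975 1510.10455899]
wrist 58.87775533717838 315.5680871249587 201.20199530542635 [[-0.273, 0.962, 0.001], [0.927, 0.263, 0.267], [0.257, 0.074, -0.964]] [624.69514187 -34.41681446 378.29247226]
```

View pics/top0.png

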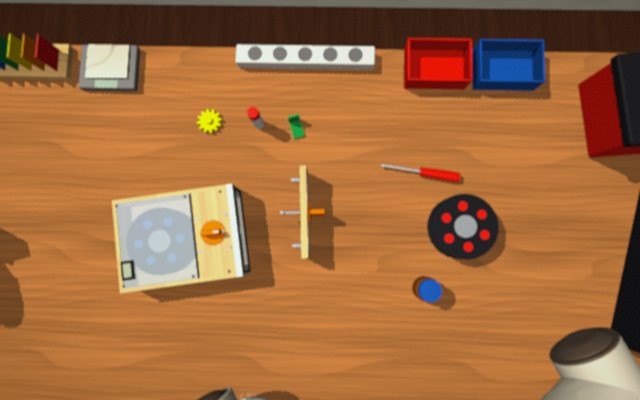

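View pics/scene0.png

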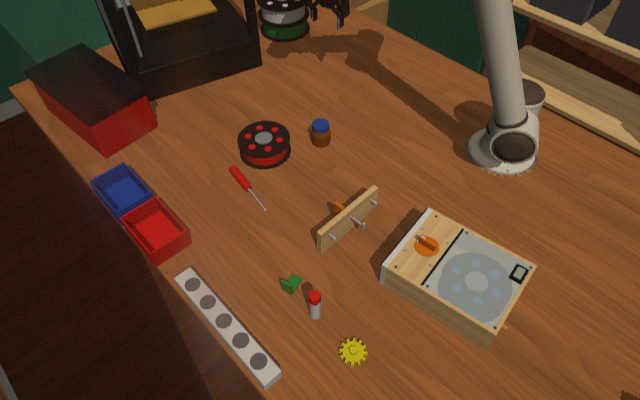

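View pics/wrist0.png

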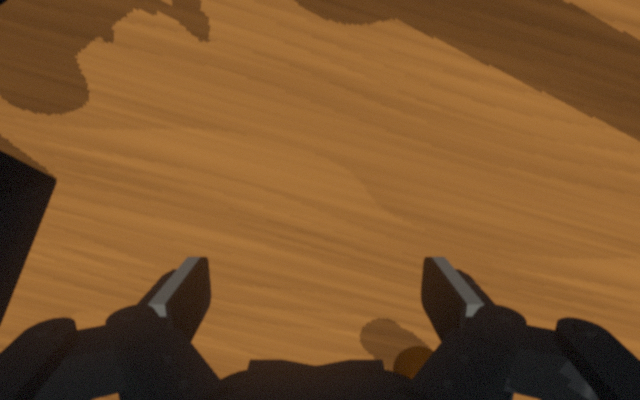

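The top view shows the box at (180,238) with its white frame at about (238,230). The panel is at (304,212), with its fin pointing right at (318,212) and its bolt tip at (282,212). The orange cam is at (214,232). The spool, jar, driver, gear, bracket and glue stick are all clear of the panel's path.

Run:
```python
from h import *
im,d=arm.get_image('top'); im2,d2=arm.get_image('scene')
hz=dict(mouth=60,panel_face=60,panel_fin=50,cam_grip=99,cam_mark=87,panel=0,rim=0,cam=0,spare_spool=0,desiccant_jar=0,driver=10,gear=0,bracket=0,glue_stick=0)
for c in ['top','scene']:
    ci=arm.camera_info(c)
    for n,z in hz.items():
        r=arm.place_of(n,c)
        for q in r[:2]: print(c,n,round(q['confidence'],2),np.round(q['uv'],1),ray(ci,q['uv'],z=z).round(1))
big=cv2.resize(im[150:330,90:350],None,fx=3,fy=3,interpolation=cv2.INTER_CUBIC); save('topz',big)
big=cv2.resize(im2[170:350,300:560],None,fx=3,fy=3,interpolation=cv2.INTER_CUBIC); save('scz',big)
```

```text
top mouth 0.77 [235.6 232.1] [499.7  52.8  60. ]
top panel_face 0.59 [303.7 211.8] [ 552.7 -110.8   60. ]
top panel_fin 0.71 [314.9 209.8] [ 559.  -137.4   50. ]
top cam_grip 0.6 [316.2 211.6] [ 550.5 -142.5   99. ]
top cam_grip 0.56 [212.3 230.9] [500.   98.4  99. ]
top cam_mark 0.9 [220.4 233.3] [495.2  82.4  87. ]
top panel 0.64 [299.  214.3] [551. -95.   0.]
top panel 0.55 [262.  123.2] [789.1   9.5   0. ]
top rim 0.79 [244.9 228.3] [511.9  43.    0. ]
top rim 0.53 [295.8 127.5] [779.1 -79.9   0. ]
top cam 0.78 [219.8 234.5] [494.5 106.9   0. ]
top cam 0.39 [300.7 213.1] [554.2 -99.2   0. ]
top spare_spool 0.94 [459.7 226.4] [ 529.3 -504.9    0. ]
top spare_spool 0.18 [222.2 232.5] [499.8 100.9   0. ]
top desiccant_jar 0.61 [422.5 288.5] [ 371.2 -410.8    0. ]
top driver 0.79 [419.5 170.7] [ 668.9 -400.9   10. ]
top gear 0.7 [210.7 121.7] [790.7 145.3   0. ]
top bracket 0.59 [293.7 130.4] [771.2 -74.6   0. ]
top glue_stick 0.74 [258.8 121.5] [793.5  18.1   0. ]
scene mouth 0.65 [409.5 244.1] [508.7  62.4  60. ]
scene panel_face 0.69 [348.4 214.8] [ 554.1 -108.    60. ]
scene panel_fin 0.64 [339.  211.1] [ 557.8 -139.4   50. ]
scene cam_grip 0.63 [429.3 243.7] [497.4 108.4  99. ]
scene cam_grip 0.44 [318.7 139.4] [ 444.1 -342.3   99. ]
scene cam_mark 0.81 [415.5 239.9] [505.3  74.2  87. ]
scene panel 0.59 [347.5 229.4] [ 556.9 -106.2    0. ]
scene panel 0.52 [248.7 192.7] [ 672.6 -396.2    0. ]
scene rim 0.72 [402.  255.9] [514.   51.4   0. ]
scene cam 0.82 [420.6 262.6] [494.7  97.5   0. ]
scene spare_spool 0.76 [266.7 152.3] [ 530.6 -490.3    0. ]
scene desiccant_jar 0.7 [312.1 311.9] [791.3  10.5   0. ]
scene desiccant_jar 0.67 [347.2 232.8] [565.5 -98.6   0. ]
scene driver 0.73 [247.  190.5] [ 675.4 -398.5   10. ]
scene gear 0.95 [352.7 354.3] [794.3 150.9   0. ]
scene bracket 0.81 [294.8 283.7] [771.2 -76.4   0. ]
scene glue_stick 0.59 [311.3 312.3] [793.4   9.9   0. ]
```

View pics/topz.png

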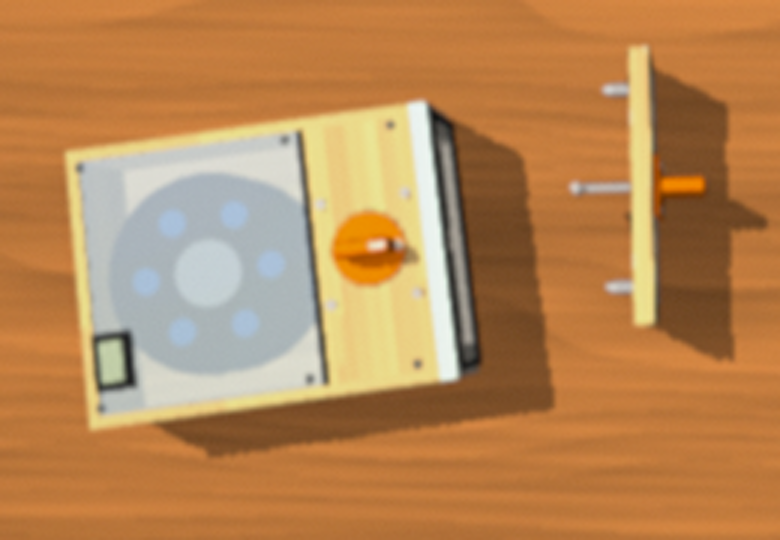

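View pics/scz.png

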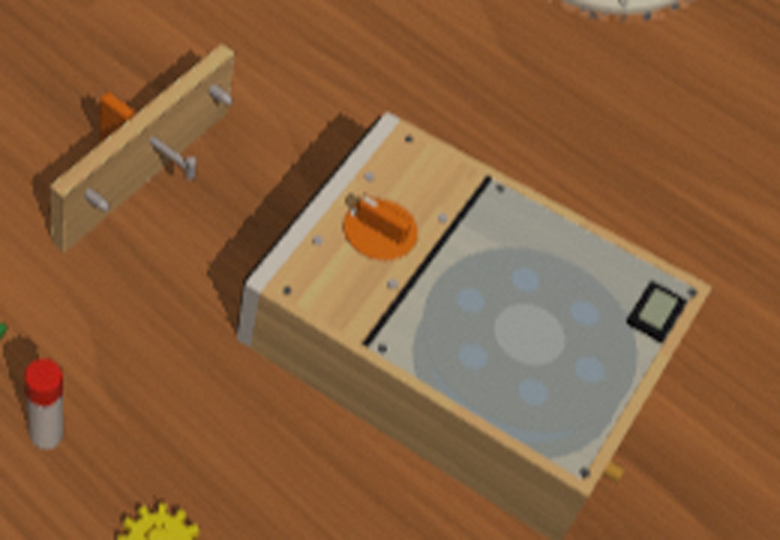

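Run:
```python
from h import *
ci=arm.camera_info('top')
def P(x,y,z): return ray(ci,(90+(x-1)/3,150+(y-1)/3),z=z).round(1)
for n,x,y,z in [('frA',428,101,85),('frB',460,380,85),('bkA',65,152,85),('bkB',92,428,85),('panA_in',630,47,85),('panB_in',633,325,85),('panA_out',648,47,85),('panB_out',655,325,85),('finout',706,184,75),('finin',660,184,75),('bolt',573,187,60),('camc',370,249,87)]:
    print(n,P(x,y,z))
w=arm.camera_info('wrist'); print('wc',-np.array(w['R']).T@np.array(w['t']), arm.read_state()['position'])
```

```text
frA [615.   60.1  85. ]
frB [396.3  25.1  85. ]
bkA [567.9 348.7  85. ]
bkB [352.2 311.3  85. ]
panA_in [661.8 -99.6  85. ]
panB_in [ 442.  -108.4   85. ]
panA_out [ 662.1 -114.    85. ]
panB_out [ 442.4 -125.5   85. ]
finout [ 554.5 -162.6   75. ]
finin [ 553.6 -126.    75. ]
bolt [550.9 -54.9  60. ]
camc [496.3 100.   87. ]
wc [ 105.52537629 -619.94968764  374.04772394] [ 170.20605061 -601.34222062  231.29738862]
```

Call:
{"fn": "play_rows", "kwargs": {
  "motion": [100,6,10.5,0.5,0,0,10,100,12,21,1,0,0,20,100,18,31.5,1.5,0,0,30,100,24,42,2,0,0,40,100,30,52.5,2.5,0,0,50]
}}

```text
clock: 2.28
position: [325.9, -328.6, 244.7]
ee_rot: [-0.546, 0.838, -0.001, 0.0]
contact_force: [1.3, 0.2, 0.0]
gripper_width: 85.5
```

Call:
{"fn": "play_rows", "kwargs": {
  "motion": [100,3,5.2,0.3,0,0,8,100,6,10.4,0.6,0,0,16,100,9,15.6,0.9,0,0,24,100,12,21,1.2,0,0,30,100,15,26.2,1.5,0,0,30]
}}

```text
clock: 2.9
position: [475.9, -66.3, 259.9]
ee_rot: [0.742, -0.67, 0.0, -0.0]
contact_force: [1.4, -0.5, -0.1]
gripper_width: 85.3
```

Call:
{"fn": "play_rows", "kwargs": {
  "motion": [100,2.7,4.8,0,0,0,0,100,5.4,9.6,0,0,0,0,100,5.4,9.6,0,0,0,0]
}}

```text
clock: 3.28
position: [530.5, 30.6, 258.7]
ee_rot: [0.743, -0.669, -0.0, 0.0]
contact_force: [-0.6, -0.4, -0.6]
gripper_width: 85.2
```

Run:
```python
from h import *
s=arm.read_state(); print(s['joints'].round(3),s['position'],s['contact_force'])
ci=arm.camera_info('wrist'); im,d=arm.get_image('wrist'); save('w1',im); np.save('pics/w1d.npy',d)
import pickle; pickle.dump(ci,open('pics/w1ci.pkl','wb'))
for n,z in dict(mouth=60,panel_face=60,panel_fin=50,cam_grip=99,cam_mark=87).items():
    for q in arm.place_of(n,'wrist')[:2]: print(n,round(q['confidence'],2),np.round(q['uv'],1),ray(ci,q['uv'],z=z).round(1))
```

```text
[ 0.363  0.206 -0.176 -0.    -1.189 -0.258] [530.51350373  30.60211746 258.65797905] [-0.61351995 -0.38139199 -0.57699612]
mouth 0.86 [334.6 194.2] [510.   47.9  60. ]
mouth 0.39 [ 86.4 132.3] [751.4  12.7  60. ]
panel_face 0.82 [303.7  22.1] [ 555.7 -103.9   60. ]
cam_grip 0.58 [344.1 260.5] [496.8 100.3  99. ]
cam_mark 0.65 [301.7  18.4] [ 556.2 -101.1   87. ]
cam_mark 0.59 [340.1 228.6] [503.1  73.7  87. ]
```

View pics/w1.png

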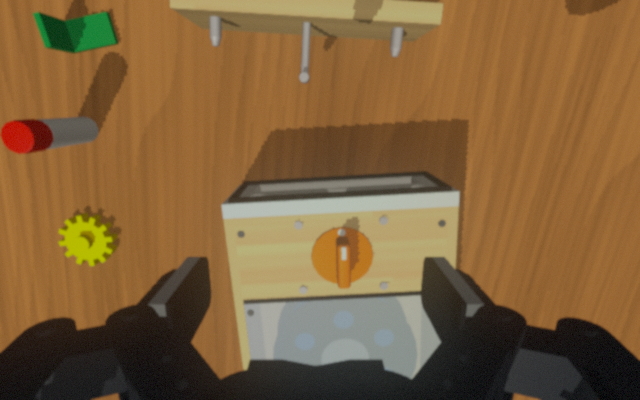

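Run:
```python
from h import *
im=cv2.imread('pics/w1.png')
cv2.imwrite('pics/w1a.png',cv2.resize(im[0:90,160:450],None,fx=2.7,fy=2.7,interpolation=cv2.INTER_CUBIC))
cv2.imwrite('pics/w1b.png',cv2.resize(im[165:305,210:470],None,fx=3,fy=3,interpolation=cv2.INTER_CUBIC))
```

```text
(no output)
```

View pics/w1a.png

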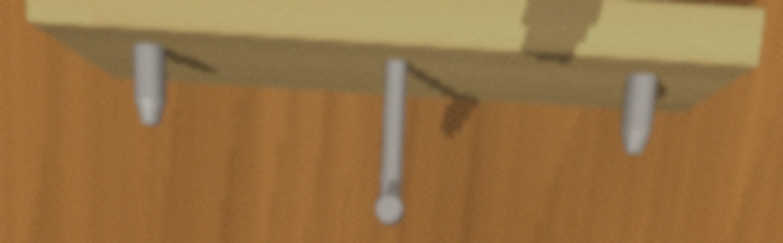

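View pics/w1b.png

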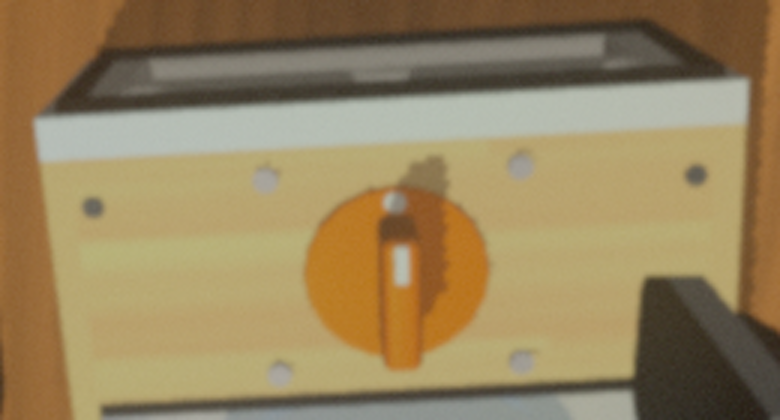

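Run:
```python
from h import *; import pickle
ci=pickle.load(open('pics/w1ci.pkl','rb'))
A=lambda x,y,z: ray(ci,(160+(x+.5)/2.7-.5,(y+.5)/2.7-.5),z=z)
B=lambda x,y,z: ray(ci,(210+(x+.5)/3-.5,165+(y+.5)/3-.5),z=z)
l,r=B(37,119,85),B(748,80,85); v=l-r; print('frame',l,r,(l+r)/2,np.linalg.norm(v),np.arctan2(v[1],v[0]))
print('disc',B(397,269,87),'mark',B(395,203,87),'bar',B(398,222,111),B(402,367,111))
l,r=A(27,21,85),A(757,67,85); v=l-r; print('panel',l,r,(l+r)/2,np.linalg.norm(v),np.arctan2(v[1],v[0]))
print('boltbase',A(397,60,60),'head',A(388,208,71),'pins',A(150,45,60),A(150,122,60),A(643,75,60),A(634,152,60))
```

```text
frame [614.86592798  62.40438508  85.        ] [398.69313823  26.78377816  85.        ] [506.77953311  44.59408162  85.        ] 219.08788799658507 0.16331088655716144
disc [497.98572955  99.55440529  87.        ] mark [501.44534365  77.32971036  87.        ] bar [502.63494132  74.37092215 111.        ] [495.47636493 120.94904688 111.        ]
panel [662.70763224 -98.16779723  85.        ] [ 443.910818   -109.01069089   85.        ] [ 553.30922512 -103.58924406   85.        ] 219.06531963445326 0.04951639927229433
boltbase [ 553.1203357  -104.31233239   60.        ] head [551.17210831 -58.06147085  71.        ] pins [ 633.00854726 -100.20543607   60.        ] [632.28743994 -77.11812907  60.        ] [ 472.94173862 -108.41613632   60.        ] [471.98916569 -84.99352952  60.        ]
```

Call:
{"fn": "play_rows", "kwargs": {
  "motion": [100,0.8,-6,-1,0,0,-3.2,100,1.6,-12,-3,0,0,-3.2,100,2.4,-17.4,-6,0,0,-3.2,100,2.4,-17.4,-11,0,0,-3.2,100,2.4,-17.4,-11,0,0,-3.2]
}}

```text
clock: 4.2
position: [549.7, -147.6, 145.8]
ee_rot: [0.722, -0.692, -0.004, 0.003]
contact_force: [-0.2, -0.2, -0.3]
gripper_width: 85.2
```

Run:
```python
from h import *
s=arm.read_state(); print(s['joints'].round(3),s['position'],s['ee_rot'],s['contact_force'])
ci=arm.camera_info('wrist'); im,d=arm.get_image('wrist'); save('w2',im)
for p in [(554.7,-143.8,75),(553.8,-120,75),(555.5,-161.5,75)]: print(proj(ci,p))
```

```text
[ 0.022  0.371 -0.245 -0.001 -0.965  0.021] [ 549.65417553 -147.62658831  145.81634583] [ 0.72180464 -0.69208154 -0.00353001  0.00295505] [-0.21539283 -0.15554995 -0.335099  ]
[306.99607419 219.95501272]
[307.03120665 254.61331129]
[306.75831294 192.8696955 ]
```

View pics/w2.png

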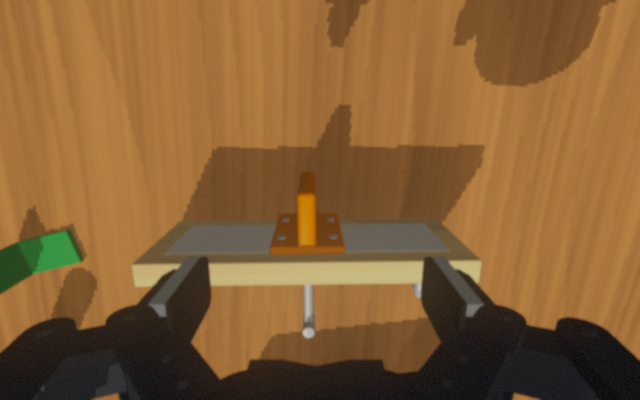

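Call:
{"fn": "play_rows", "kwargs": {
  "motion": [100,0,0,0,0,0,0,100,0,0,0,0,0,0]
}}

```text
clock: 4.5
position: [554.4, -145.8, 151.6]
ee_rot: [0.723, -0.69, 0.002, -0.001]
contact_force: [0.3, -0.2, 1.0]
gripper_width: 85.1
```

Call:
{"fn": "play_rows", "kwargs": {
  "motion": [100,0,0,-4,0,0,0,100,0,0,-8,0,0,0,100,0,0,-11,0,0,0,100,0,0,-11.5,0,0,0,100,0,0,-11.5,0,0,0]
}}

```text
clock: 5.12
position: [554.3, -146.0, 35.5]
ee_rot: [0.723, -0.69, 0.001, -0.001]
contact_force: [0.7, 0.2, 0.0]
gripper_width: 85.2
```

Call:
{"fn": "play_rows", "kwargs": {
  "motion": [60,0,0,0,0,0,0,20,0,0,0,0,0,0,0,0,0,0,0,0,0,0,0,0,0,0,0,0,0,0,0,0,0,0,0]
}}

```text
clock: 5.75
position: [553.8, -146.4, 34.7]
ee_rot: [0.723, -0.691, 0.001, -0.0]
contact_force: [1.1, 0.2, 2.2]
gripper_width: 11.2
```

Call:
{"fn": "play_rows", "kwargs": {
  "motion": [0,0,0,0,0,0,0,0,0,0,0,0,0,0,0,0,0,0,0,0,0]
}}

```text
clock: 6.12
position: [553.8, -146.4, 34.7]
ee_rot: [0.723, -0.691, 0.001, -0.0]
contact_force: [1.9, -0.5, 3.9]
gripper_width: 11.0
```

```bash
cat > look.py <<'E'
import sys
from h import *
n=sys.argv[1]
s=arm.read_state(); q=s['ee_rot']; print(round(s['clock'],2),s['position'].round(1),'yaw',round(2*np.arctan2(q[1],q[0]),4),'F',s['contact_force'].round(2),'T',s['wrist_torque'].round(2),s['gripper_width'].round(1),'j',s['joints'].round(2))
for c in sys.argv[2:]:
    im,d=arm.get_image(c); save(n+c,im)
E
python3 look.py g1 wrist
```

```text
Traceback (most recent call last):
  File "look.py", line 4, in <module>
    s=arm.read_state(); q=s['ee_rot']; print(round(s['clock'],2),s['position'].round(1),'yaw',round(2*np.arctan2(q[1],q[0]),4),'F',s['contact_force'].round(2),'T',s['wrist_torque'].round(2),s['gripper_width'].round(1),'j',s['joints'].round(2))
                                                                                                                                                                                              ^^^^^^^^^^^^^^^^^^^^^^^^
AttributeError: 'float' object has no attribute 'round'
```

Call:
{"fn": "play_rows", "kwargs": {
  "motion": [0,-0.3,0.8,0,0,0,0.8,0,-0.6,1.6,0,0,0,1.6,0,-0.9,2.4,0,0,0,2.6,0,-1.2,3.2,0,0,0,3.4,0,-1.5,4,0,0,0,4.2]
}}

```text
clock: 6.75
position: [538.5, -105.8, 34.7]
ee_rot: [0.748, -0.663, 0.001, -0.0]
contact_force: [3.1, -5.2, 5.4]
gripper_width: 11.2
```

Call:
{"fn": "play_rows", "kwargs": {
  "motion": [0,-0.3,0.8,0,0,0,0.8,0,-0.6,1.6,0,0,0,1.6,0,-0.9,2.4,0,0,0,2.4,0,-1.3,3.4,0,0,0,2.4,0,-1.3,3.4,0,0,0,2.4]
}}

```text
clock: 7.38
position: [524.8, -70.9, 34.7]
ee_rot: [0.762, -0.647, -0.0, -0.0]
contact_force: [-0.3, 1.4, 6.3]
gripper_width: 11.2
```

```bash
sed -i "s/s\['gripper_width'\].round(1)/round(s['gripper_width'],1)/" look.py; python3 look.py g2 wrist top scene
python3 - <<'E'
import cv2
a=cv2.imread('pics/g2top.png');cv2.imwrite('pics/g2topz.png',cv2.resize(a[150:330,90:350],None,fx=3,fy=3,interpolation=cv2.INTER_CUBIC))
a=cv2.imread('pics/g2scene.png');cv2.imwrite('pics/g2scz.png',cv2.resize(a[150:330,300:500],None,fx=3.3,fy=3.3,interpolation=cv2.INTER_CUBIC))
E
```

```text
7.38 [524.8 -70.9  34.7] yaw -1.4085 F [-0.25  1.43  6.33] T [ 0.33 -0.14 -0.02] 11.2 j [ 0.17  0.46 -0.46 -0.   -0.65 -0.01]
```

View pics/g2topz.png

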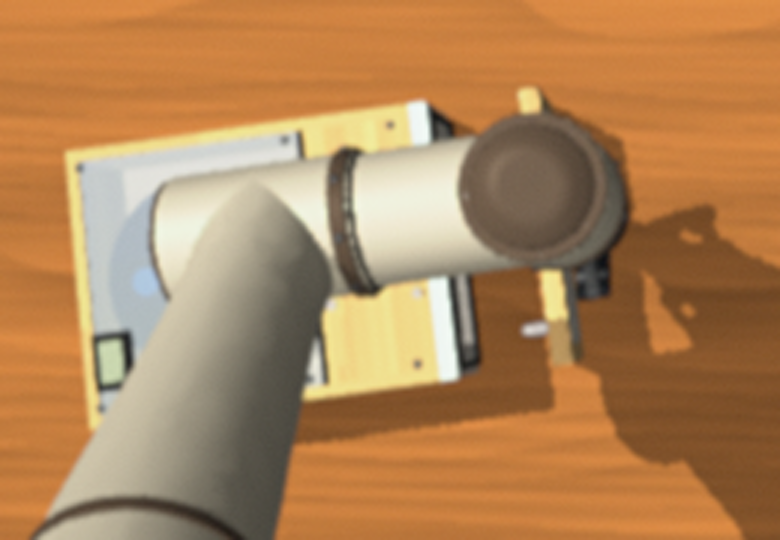

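View pics/g2wrist.png

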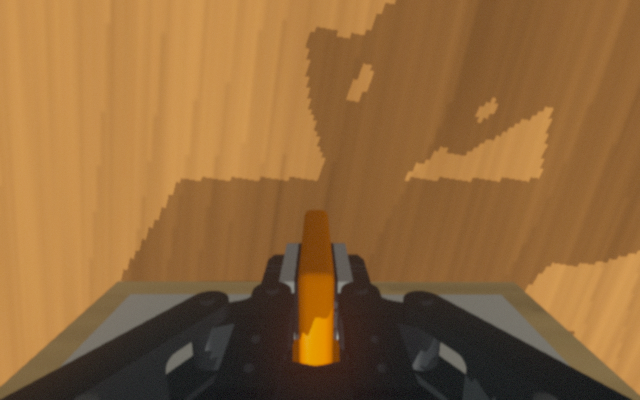

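View pics/g2scz.png

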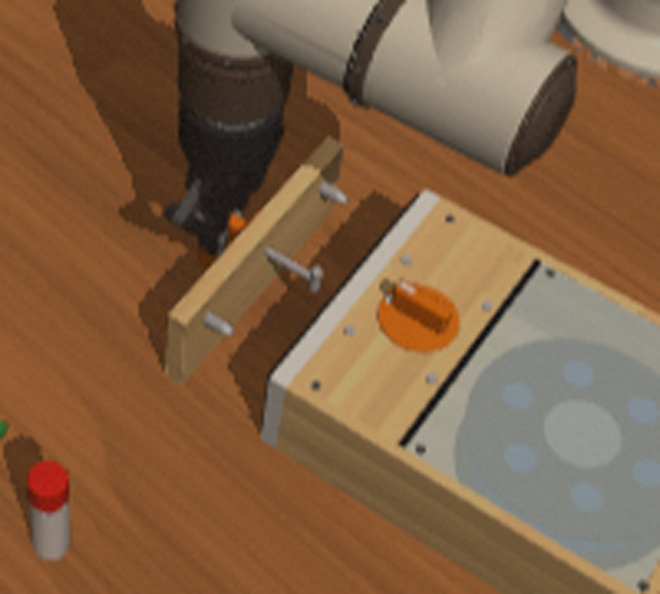

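Run:
```python
from h import *
ci=arm.camera_info('scene')
im=cv2.imread('pics/g2scene.png'); k=4
x0,y0=340,170
z=cv2.resize(im[y0:y0+140,x0:x0+190],None,fx=k,fy=k,interpolation=cv2.INTER_CUBIC)
def T(c,yaw,pts):
    x=np.array([-np.sin(yaw),np.cos(yaw),0]);y=np.array([-np.cos(yaw),-np.sin(yaw),0])
    return [np.array([c[0],c[1],0])+p[0]*x+p[1]*y+np.array([0,0,p[2]]) for p in pts]
def draw(pts,col):
    for P in pts:
        u=(proj(ci,P)-[x0,y0]+.5)*k-.5
        cv2.drawMarker(z,tuple(int(v) for v in u.round()),col,cv2.MARKER_CROSS,10,1)
draw(T((506.3,43.8),.161,[(0,110,85),(0,-110,85),(0,110,0),(0,-110,0),(58,0,87),(290,110,85),(290,-110,85)]),(255,0,0))
t=np.array([524.8,-70.9]);yaw=.1623
c=t+42.6*np.array([-np.sin(yaw),np.cos(yaw)])
draw(T(c,yaw,[(0,110,85),(0,-110,85),(-16,-110,85),(-16,110,85),(0,110,0),(0,-110,0),(23,80,60),(23,-80,60),(50.5,0,71)]),(255,0,255))
cv2.imwrite('pics/ov2.png',z)
m=np.array([506.3,43.8]); print('rel', (c-m)@np.array([-np.sin(.161),np.cos(.161)]), (c-m)@np.array([-np.cos(.161),-np.sin(.161)]))
```

```text
rel -73.58232403781508 0.18165587242132017
```

View pics/ov2.png

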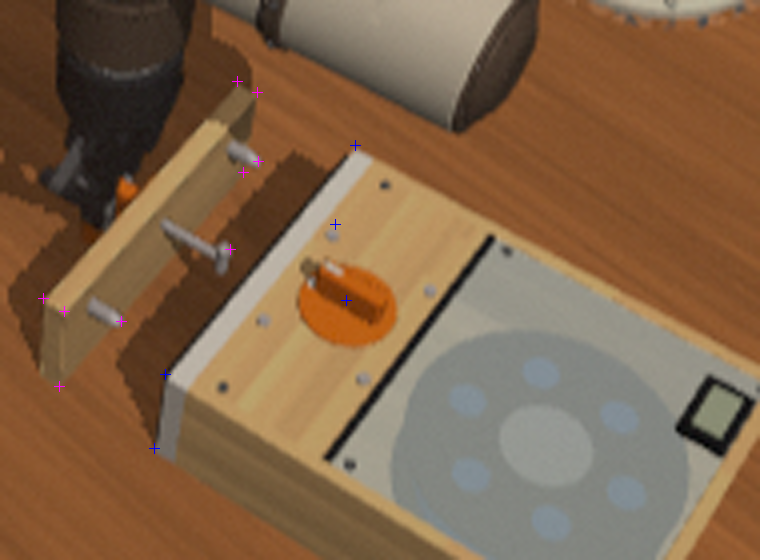

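Call:
{"fn": "play_rows", "kwargs": {
  "motion": [0,-0.14,0.89,0.05,0,0,0,0,-0.29,1.78,0.05,0,0,0,0,-0.43,2.66,0.05,0,0,0,0,-0.58,3.55,0.05,0,0,0,0,-0.72,4.44,0.05,0,0,0]
}}

```text
clock: 8.15
position: [517.1, -27.6, 34.7]
ee_rot: [0.762, -0.648, -0.0, 0.001]
contact_force: [0.2, -4.5, 5.6]
gripper_width: 11.6
```

```bash
python3 look.py g3 scene;  python3 - <<'E'
import cv2
a=cv2.imread('pics/g3scene.png');cv2.imwrite('pics/g3scz.png',cv2.resize(a[160:320,320:500],None,fx=4,fy=3.7,interpolation=cv2.INTER_CUBIC))
E
```

```text
8.15 [517.1 -27.6  34.7] yaw -1.4097 F [ 0.22 -4.52  5.6 ] T [-1.45 -0.45 -0.03] 11.6 j [ 0.26  0.44 -0.49  0.   -0.64 -0.1 ]
```

View pics/g3scz.png

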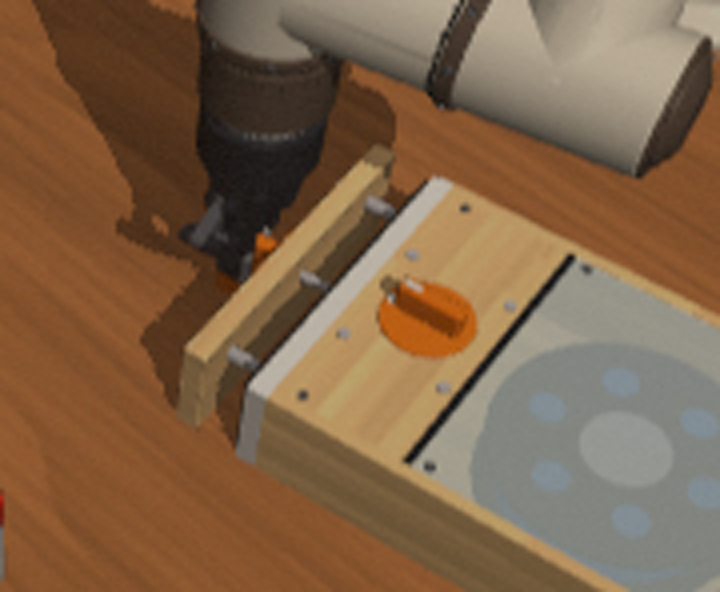

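Call:
{"fn": "play_rows", "kwargs": {
  "motion": [0,0,0.3,0.05,0,0,0,0,-0.04,0.6,0.05,0,0,0,0,-0.1,1,0.05,0,0,0,0,-0.1,1,0.05,0,0,0]
}}

```text
clock: 8.7
position: [516.1, -17.4, 34.7]
ee_rot: [0.761, -0.648, -0.001, 0.0]
contact_force: [-0.3, 0.7, 0.2]
gripper_width: 11.2
```

```bash
python3 look.py g4
```

```text
8.7 [516.1 -17.4  34.7] yaw -1.4104 F [-0.28  0.72  0.16] T [ 0.04  0.05 -0.06] 11.2 j [ 0.28  0.44 -0.49 -0.   -0.64 -0.12]
```

Call:
{"fn": "play_rows", "kwargs": {
  "motion": [0,-0.06,0.4,0,0,0,0,0,-0.13,0.8,0,0,0,0,0,-0.13,0.8,0,0,0,0]
}}

```text
clock: 9.07
position: [515.2, -9.3, 34.7]
ee_rot: [0.762, -0.648, -0.0, 0.0]
contact_force: [0.0, 0.6, -2.3]
gripper_width: 11.5
```

```bash
python3 look.py g5 scene;  python3 - <<'E'
import cv2
a=cv2.imread('pics/g5scene.png');cv2.imwrite('pics/g5scz.png',cv2.resize(a[160:320,320:500],None,fx=4,fy=3.7,interpolation=cv2.INTER_CUBIC))
E
```

```text
9.07 [515.2  -9.3  34.7] yaw -1.4101 F [ 0.01  0.61 -2.3 ] T [ 0.13 -0.11 -0.02] 11.5 j [ 0.3   0.44 -0.5  -0.   -0.64 -0.14]
```

View pics/g5scz.png

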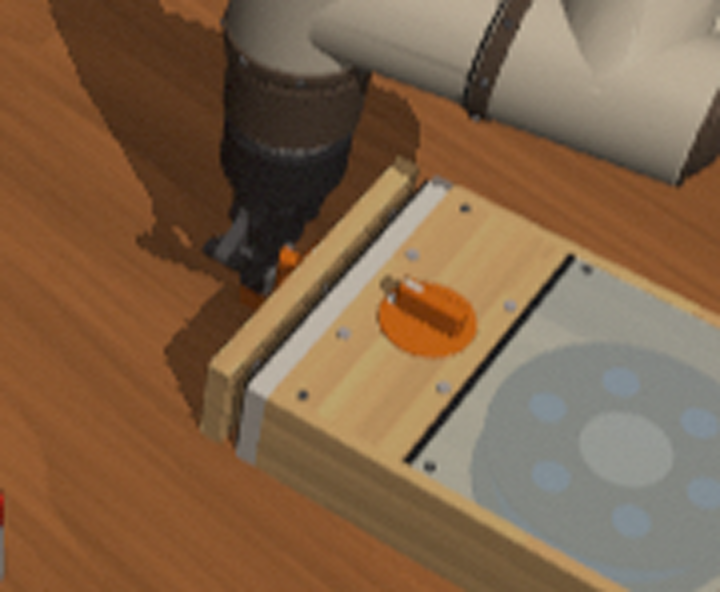

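Call:
{"fn": "play_rows", "kwargs": {
  "motion": [0,-0.03,0.2,-0.02,0,0,0,0,-0.06,0.4,-0.02,0,0,0,0,-0.1,0.6,-0.02,0,0,0,0,-0.1,0.6,-0.02,0,0,0]
}}

```text
clock: 9.62
position: [514.4, -3.7, 34.8]
ee_rot: [0.762, -0.648, -0.0, 0.0]
contact_force: [0.3, 0.9, -3.7]
gripper_width: 11.7
```

```bash
python3 look.py g6
```

```text
9.62 [514.4  -3.7  34.8] yaw -1.41 F [ 0.25  0.91 -3.69] T [-0.01 -0.06 -0.01] 11.7 j [ 0.31  0.44 -0.5  -0.   -0.63 -0.15]
```

Call:
{"fn": "play_rows", "kwargs": {
  "motion": [0,-0.03,0.2,-0.05,0,0,0,0,-0.03,0.2,-0.05,0,0,0]
}}

```text
clock: 9.88
position: [514.4, -1.9, 34.8]
ee_rot: [0.762, -0.648, 0.0, -0.0]
contact_force: [0.6, -1.6, -1.6]
gripper_width: 11.4
```

Call:
{"fn": "play_rows", "kwargs": {
  "motion": [0,-0.03,0.2,0,0,0,0,0,-0.03,0.2,0,0,0,0]
}}

```text
clock: 10.12
position: [514.2, -0.2, 34.7]
ee_rot: [0.762, -0.648, 0.0, 0.0]
contact_force: [1.1, -4.4, -0.9]
gripper_width: 11.1
```

```bash
python3 look.py g7
```

```text
10.12 [ 5.142e+02 -2.000e-01  3.470e+01] yaw -1.4097 F [ 1.06 -4.38 -0.9 ] T [-1.23 -0.32  0.2 ] 11.1 j [ 0.32  0.44 -0.5   0.   -0.63 -0.16]
```

Call:
{"fn": "play_rows", "kwargs": {
  "motion": [0,-0.02,0.15,0,0,0,0,0,-0.02,0.15,0,0,0,0]
}}

```text
clock: 10.38
position: [514.0, 0.9, 34.7]
ee_rot: [0.762, -0.648, 0.0, 0.0]
contact_force: [1.4, -7.3, -1.0]
gripper_width: 11.3
```

```bash
python3 look.py g8 scene;  python3 - <<'E'
import cv2
a=cv2.imread('pics/g8scene.png');cv2.imwrite('pics/g8scz.png',cv2.resize(a[170:300,340:480],None,fx=5,fy=4.5,interpolation=cv2.INTER_CUBIC))
E
```

```text
10.38 [514.    0.9  34.7] yaw -1.4098 F [ 1.41 -7.3  -1.01] T [-1.75 -0.41  0.18] 11.3 j [ 0.32  0.44 -0.5   0.   -0.63 -0.16]
```

View pics/g8scz.png

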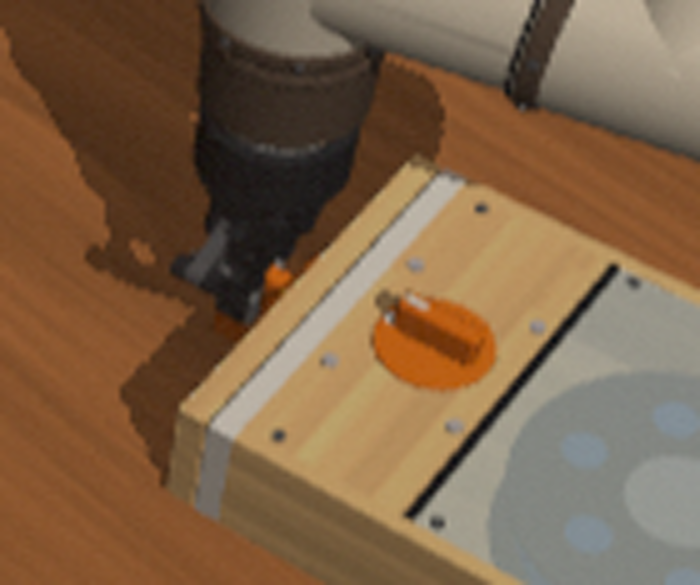

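Call:
{"fn": "play_rows", "kwargs": {
  "motion": [0,-0.01,0.1,0,0,0,0,0,-0.01,0.1,0,0,0,0]
}}

```text
clock: 10.68
position: [513.9, 1.6, 34.7]
ee_rot: [0.762, -0.648, 0.0, 0.0]
contact_force: [1.5, -8.3, -1.4]
gripper_width: 11.3
```

Call:
{"fn": "play_rows", "kwargs": {
  "motion": [40,0,0,0,0,0,0,60,0,0,0,0,0,0,60,0,0,5,0,0,0,60,0,0,10,0,0,0,60,0,0,15,0,0,0]
}}

```text
clock: 11.3
position: [513.7, 3.2, 186.4]
ee_rot: [0.762, -0.648, 0.0, -0.0]
contact_force: [0.0, 0.5, 0.2]
gripper_width: 51.4
```

Call:
{"fn": "play_rows", "kwargs": {
  "motion": [60,-0.2,2,0,0,0,10.5,60,-0.5,4,0,0,0,21,60,-0.8,6,0,0,0,31.5,60,-1.2,8,0,0,0,42,60,-1.7,9.8,0,0,0,52.5]
}}

```text
clock: 11.92
position: [496.6, 101.9, 184.7]
ee_rot: [0.97, -0.241, 0.0, -0.0]
contact_force: [-0.2, 0.5, -0.1]
gripper_width: 51.0
```

```bash
python3 look.py c1 scene wrist;  python3 - <<'E'
import cv2
a=cv2.imread('pics/c1scene.png');cv2.imwrite('pics/c1scz.png',cv2.resize(a[170:300,340:480],None,fx=5,fy=4.5,interpolation=cv2.INTER_CUBIC))
E
```

```text
11.93 [496.6 101.9 184.7] yaw -0.4873 F [-0.25  0.55 -0.09] T [ 0.   -0.03  0.  ] 51.0 j [ 0.52  0.23 -0.35 -0.   -1.    0.56]
```

View pics/c1scz.png

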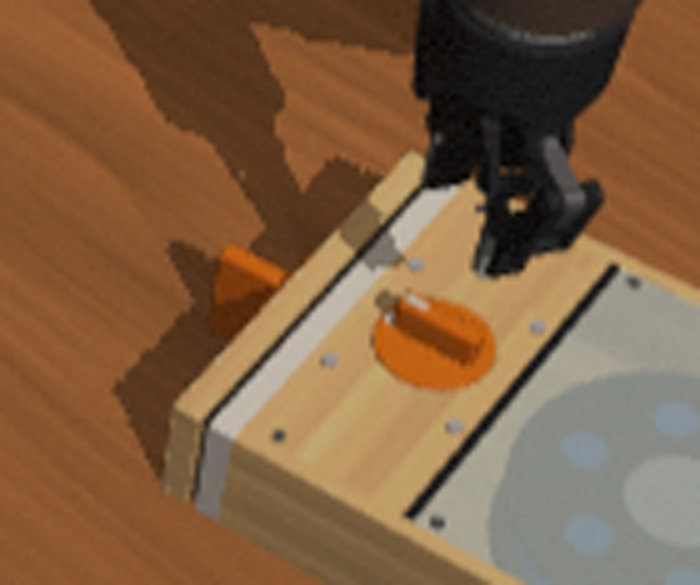

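Call:
{"fn": "play_rows", "kwargs": {
  "motion": [60,0,0,0,0,0,10.5,60,0,0,0,0,0,21,60,0,0,0,0,0,31.5,60,0,0,0,0,0,42,60,0,0,0,0,0,52.5]
}}

```text
clock: 12.65
position: [496.8, 100.5, 184.6]
ee_rot: [0.977, 0.211, 0.0, -0.0]
contact_force: [1.0, 0.5, -0.5]
gripper_width: 51.1
```

Call:
{"fn": "play_rows", "kwargs": {
  "motion": [60,0,0,0,0,0,10.5,60,0,0,0,0,0,21,60,0,0,0,0,0,31.5,60,0,0,0,0,0,42,60,0,0,0,0,0,52.5]
}}

```text
clock: 13.28
position: [496.8, 100.4, 184.7]
ee_rot: [0.783, 0.622, 0.0, -0.0]
contact_force: [0.7, -0.5, 0.7]
gripper_width: 51.4
```

Call:
{"fn": "play_rows", "kwargs": {
  "motion": [60,0,0,0,0,0,10.5,60,0,0,0,0,0,21.7,60,0,0,0,0,0,21.7,60,0,0,0,0,0,21.7]
}}

```text
clock: 13.78
position: [496.8, 100.6, 184.6]
ee_rot: [0.655, 0.756, 0.0, -0.0]
contact_force: [1.1, -0.3, -0.3]
gripper_width: 51.7
```

```bash
python3 look.py c2 wrist
python3 - <<'E'
from h import *
ci=arm.camera_info('wrist')
im=cv2.imread('pics/c2wrist.png')
for P in [(498,99.6,87),(497.1,100.2,111),(501.4,77.3,87)]:
    u=proj(ci,P); print(u); cv2.drawMarker(im,tuple(int(round(v)) for v in u),(255,0,0),cv2.MARKER_CROSS,10,1)
cv2.imwrite('pics/c2o.png',im)
E
```

```text
13.78 [496.8 100.6 184.6] yaw 1.7138 F [ 1.06 -0.3  -0.31] T [-0.01 -0.04  0.  ] 51.7 j [ 0.52  0.23 -0.35 -0.   -1.    2.76]
[316.3415674  203.52383232]
[315.17028445 212.74115927]
[316.52234188 233.55523414]
```

View pics/c2o.png

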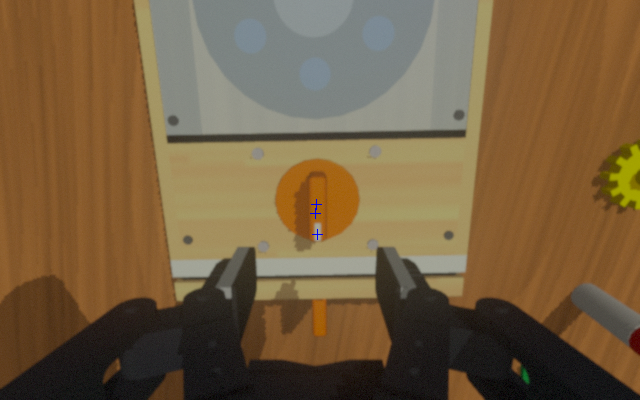

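Call:
{"fn": "play_rows", "kwargs": {
  "motion": [60,0.04,0.04,-4,0,0,0,60,0.04,0.04,-7.5,0,0,0,60,0.04,0.04,-9.4,0,0,0,60,0.04,0.04,-9.4,0,0,0,30,0.04,0.04,-9.4,0,0,0]
}}

```text
clock: 14.45
position: [497.9, 101.3, 91.4]
ee_rot: [0.654, 0.757, 0.001, 0.0]
contact_force: [0.3, 0.6, 0.2]
gripper_width: 34.1
```

Call:
{"fn": "play_rows", "kwargs": {
  "motion": [0,0,0,0,0,0,0,0,0,0,0,0,0,0,0,0,0,0,0,0,0,0,0,0,0,0,0,0]
}}

```text
clock: 14.95
position: [497.7, 101.4, 91.8]
ee_rot: [0.653, 0.757, 0.001, 0.0]
contact_force: [-1.6, 0.7, 5.9]
gripper_width: 10.8
```

```bash
python3 look.py c3
```

```text
14.95 [497.7 101.4  91.8] yaw 1.7176 F [-1.56  0.65  5.91] T [ 0.09  0.52 -0.05] 10.8 j [ 0.52  0.34 -0.46  0.   -0.77  2.77]
```

Call:
{"fn": "play_rows", "kwargs": {
  "motion": [0,0,0,0,0,0,-10,0,0,0,0,0,0,-20,0,0,0,0,0,0,-30,0,0,0,0,0,0,-40,0,0,0,0,0,0,-50]
}}

```text
clock: 15.58
position: [497.2, 101.4, 91.8]
ee_rot: [0.913, 0.408, 0.001, -0.0]
contact_force: [-2.8, 2.2, 7.3]
gripper_width: 10.8
```

```bash
python3 look.py c4
```

```text
15.57 [497.2 101.4  91.8] yaw 0.8396 F [-2.85  2.16  7.3 ] T [0.47 1.06 0.09] 10.8 j [ 0.52  0.34 -0.46 -0.   -0.77  1.89]
```

Call:
{"fn": "play_rows", "kwargs": {
  "motion": [0,-0.03,0.02,-0.02,0,0,-8,0,-0.05,0.03,-0.02,0,0,-16,0,-0.05,0.03,-0.02,0,0,-24,0,-0.05,0.03,-0.02,0,0,-32,0,-0.05,0.03,-0.02,0,0,-40]
}}

```text
clock: 16.2
position: [497.0, 101.8, 91.8]
ee_rot: [0.997, 0.072, 0.001, -0.0]
contact_force: [-3.4, 2.5, 8.3]
gripper_width: 10.8
```

```bash
python3 look.py c5
```

```text
16.2 [497.  101.8  91.8] yaw 0.1432 F [-3.42  2.45  8.29] T [0.44 0.95 0.14] 10.8 j [ 0.52  0.34 -0.46  0.   -0.77  1.19]
```

Call:
{"fn": "play_rows", "kwargs": {
  "motion": [0,-0.02,0.01,0.05,0,0,-6,0,-0.02,0.01,0.05,0,0,-12,0,-0.02,0.01,0.05,0,0,-18,0,-0.02,0.01,0.05,0,0,-24,0,-0.02,0.01,0.05,0,0,-24]
}}

```text
clock: 16.82
position: [497.0, 102.0, 91.8]
ee_rot: [0.991, -0.135, 0.001, -0.001]
contact_force: [-1.1, 2.5, 6.2]
gripper_width: 10.7
```

```bash
python3 look.py c6 scene
python3 - <<'E'
import cv2
a=cv2.imread('pics/c6scene.png');cv2.imwrite('pics/c6scz.png',cv2.resize(a[170:300,340:480],None,fx=5,fy=4.5,interpolation=cv2.INTER_CUBIC))
E
```

```text
16.82 [497.  102.   91.8] yaw -0.271 F [-1.12  2.5   6.15] T [ 0.53  0.57 -0.06] 10.7 j [ 0.52  0.34 -0.46 -0.   -0.76  0.78]
```

View pics/c6scz.png

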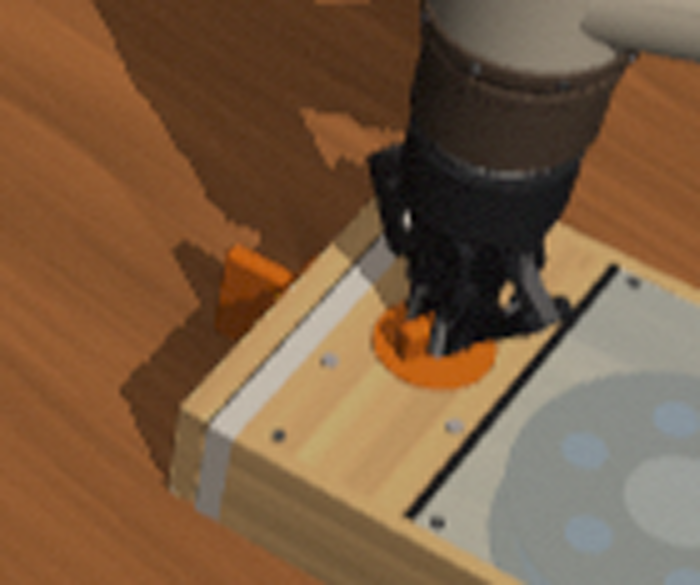

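Call:
{"fn": "play_rows", "kwargs": {
  "motion": [0,-0.01,0.03,0.03,0,0,-4,0,-0.01,0.03,0.03,0,0,-8,0,-0.01,0.03,0.03,0,0,-12,0,-0.01,0.03,0.03,0,0,-12]
}}

```text
clock: 17.38
position: [497.0, 102.2, 91.8]
ee_rot: [0.971, -0.237, 0.001, -0.001]
contact_force: [-0.6, 0.9, 4.2]
gripper_width: 10.8
```

```bash
python3 look.py c7
```

```text
17.38 [497.  102.2  91.8] yaw -0.4795 F [-0.64  0.87  4.16] T [0.36 0.19 0.03] 10.8 j [ 0.52  0.34 -0.46  0.   -0.76  0.57]
```

Call:
{"fn": "play_rows", "kwargs": {
  "motion": [0,0,0,0,0,0,-3,0,0,0,0,0,0,-6,0,0,0,0,0,0,-6,0,0,0,0,0,0,-6]
}}

```text
clock: 17.88
position: [497.1, 102.2, 91.8]
ee_rot: [0.958, -0.288, 0.001, -0.001]
contact_force: [-0.2, 2.2, 5.1]
gripper_width: 10.5
```

```bash
python3 look.py c8
```

```text
17.88 [497.1 102.2  91.8] yaw -0.5837 F [-0.19  2.23  5.09] T [ 0.47  0.2  -0.01] 10.5 j [ 0.52  0.34 -0.46  0.   -0.76  0.46]
```

Call:
{"fn": "play_rows", "kwargs": {
  "motion": [0,0,0,0,0,0,-3,0,0,0,0,0,0,-6,0,0,0,0,0,0,-6,0,0,0,0,0,0,-6]
}}

```text
clock: 18.38
position: [497.1, 102.3, 91.8]
ee_rot: [0.941, -0.337, 0.001, -0.001]
contact_force: [0.1, 1.5, 5.2]
gripper_width: 10.7
```

```bash
python3 look.py c9
```

```text
18.38 [497.1 102.3  91.8] yaw -0.6883 F [0.1  1.52 5.22] T [0.53 0.18 0.08] 10.7 j [ 0.52  0.34 -0.46  0.   -0.76  0.36]
```

Call:
{"fn": "play_rows", "kwargs": {
  "motion": [0,0,0,0,0,0,-3,0,0,0,0,0,0,-3,0,0,0,0,0,0,-3]
}}

```text
clock: 18.75
position: [497.2, 102.3, 91.8]
ee_rot: [0.932, -0.362, 0.001, -0.001]
contact_force: [-0.3, 1.9, 4.9]
gripper_width: 10.2
```

```bash
python3 look.py c10
```

```text
18.75 [497.2 102.3  91.8] yaw -0.7408 F [-0.29  1.88  4.94] T [0.52 0.15 0.1 ] 10.2 j [ 0.52  0.34 -0.46  0.   -0.76  0.31]
```

Call:
{"fn": "play_rows", "kwargs": {
  "motion": [0,0,0,0,0,0,-3,0,0,0,0,0,0,-3,0,0,0,0,0,0,-3]
}}

```text
clock: 19.12
position: [497.2, 102.3, 91.8]
ee_rot: [0.922, -0.386, 0.001, -0.001]
contact_force: [-1.1, 1.8, 5.9]
gripper_width: 10.6
```

```bash
python3 look.py c11 scene;  python3 - <<'E'
import cv2
a=cv2.imread('pics/c11scene.png');cv2.imwrite('pics/c11scz.png',cv2.resize(a[170:300,340:480],None,fx=5,fy=4.5,interpolation=cv2.INTER_CUBIC))
E
```

```text
19.12 [497.2 102.3  91.8] yaw -0.7933 F [-1.1   1.85  5.86] T [ 0.63  0.16 -0.06] 10.6 j [ 0.52  0.34 -0.46  0.   -0.76  0.25]
```

View pics/c11scz.png

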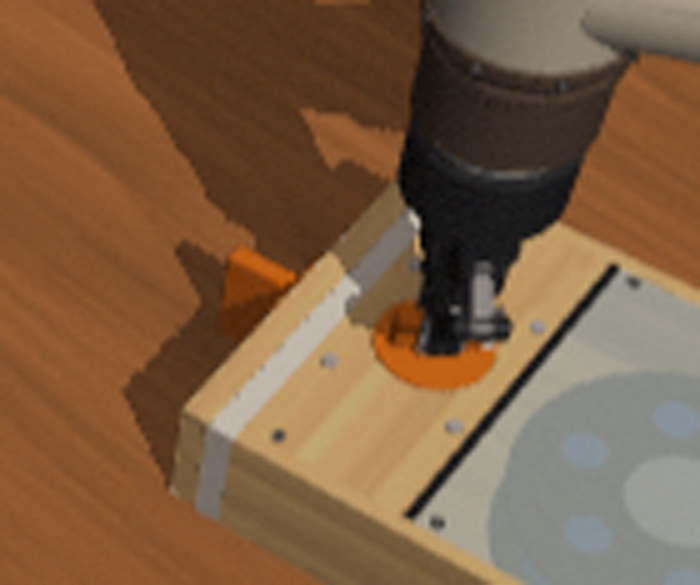

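Call:
{"fn": "play_rows", "kwargs": {
  "motion": [0,0,0,0,0,0,-2,0,0,0,0,0,0,-2,0,0,0,0,0,0,-2]
}}

```text
clock: 19.55
position: [497.2, 102.3, 91.8]
ee_rot: [0.916, -0.402, 0.001, -0.001]
contact_force: [1.0, 2.4, 4.9]
gripper_width: 10.6
```

```bash
python3 look.py c12
```

```text
19.55 [497.2 102.3  91.8] yaw -0.8279 F [0.99 2.36 4.92] T [0.57 0.15 0.07] 10.6 j [ 0.52  0.34 -0.46  0.   -0.76  0.22]
```

Call:
{"fn": "play_rows", "kwargs": {
  "motion": [0,0,0,0,0,0,-2,0,0,0,0,0,0,-2,0,0,0,0,0,0,-2]
}}

```text
clock: 19.92
position: [497.2, 102.3, 91.8]
ee_rot: [0.908, -0.418, 0.001, -0.001]
contact_force: [0.0, 1.8, 4.5]
gripper_width: 10.6
```

```bash
python3 look.py c13
```

```text
19.93 [497.2 102.3  91.8] yaw -0.8632 F [0.03 1.82 4.51] T [0.6  0.06 0.09] 10.6 j [ 0.52  0.34 -0.46  0.   -0.76  0.18]
```

Call:
{"fn": "play_rows", "kwargs": {
  "motion": [0,0,0,0,0,0,-2,0,0,0,0,0,0,-2,0,0,0,0,0,0,-2]
}}

```text
clock: 20.3
position: [497.3, 102.3, 91.8]
ee_rot: [0.901, -0.434, 0.001, -0.001]
contact_force: [0.5, 2.5, 5.5]
gripper_width: 10.5
```

```bash
python3 look.py c14
```

```text
20.3 [497.3 102.3  91.8] yaw -0.8983 F [0.53 2.49 5.51] T [0.52 0.12 0.11] 10.5 j [ 0.52  0.34 -0.46  0.   -0.76  0.15]
```

```bash
cat > tq.py <<'E'
from h import *
L=[];F=[]
for i in range(4):
    s=arm.read_state(); L.append(s['wrist_torque'][2]);F.append(s['contact_force']); 
    if i<3: arm.get_image('top')
q=s['ee_rot'];y=2*np.arctan2(q[1],q[0])
print(round(s['clock'],2),'turned',round(1.7176-y,3),'Tz',np.round(L,3),'mean',np.mean(L).round(3),'F',np.mean(F,0).round(1),round(s['gripper_width'],1))
E
python3 tq.py
```

```text
20.45 turned 2.616 Tz [0.109 0.109 0.185 0.086] mean 0.122 F [0.4 1.8 5.1] 10.8
```

Call:
{"fn": "play_rows", "kwargs": {
  "motion": [0,0,0,0,0,0,-2,0,0,0,0,0,0,-2]
}}

```text
clock: 20.7
position: [497.3, 102.3, 91.8]
ee_rot: [0.893, -0.45, 0.001, -0.001]
contact_force: [1.0, 2.1, 6.1]
gripper_width: 10.6
```

```bash
python3 tq.py
```

```text
20.85 turned 2.651 Tz [0.094 0.047 0.129 0.06 ] mean 0.082 F [0.3 2.1 5.6] 10.7
```

Call:
{"fn": "play_rows", "kwargs": {
  "motion": [0,0,0,0,0,0,-2,0,0,0,0,0,0,-2]
}}

```text
clock: 21.1
position: [497.3, 102.2, 91.8]
ee_rot: [0.885, -0.466, 0.001, -0.001]
contact_force: [-0.1, 1.8, 5.7]
gripper_width: 10.9
```

```bash
python3 tq.py
```

```text
21.25 turned 2.686 Tz [0.038 0.091 0.071 0.094] mean 0.073 F [0.3 1.2 5.3] 10.6
```

Call:
{"fn": "play_rows", "kwargs": {
  "motion": [0,0,0,0,0,0,-2,0,0,0,0,0,0,-2]
}}

```text
clock: 21.5
position: [497.4, 102.2, 91.8]
ee_rot: [0.877, -0.481, 0.001, -0.001]
contact_force: [1.0, 1.2, 5.4]
gripper_width: 10.8
```

```bash
python3 tq.py
```

```text
21.65 turned 2.721 Tz [0.268 0.226 0.276 0.194] mean 0.241 F [1.4 1.3 5.6] 10.9
```

Call:
{"fn": "play_rows", "kwargs": {
  "motion": [0,0,0,0,0,0,-2,0,0,0,0,0,0,-2]
}}

```text
clock: 21.9
position: [497.4, 102.1, 91.8]
ee_rot: [0.868, -0.496, 0.001, -0.001]
contact_force: [1.3, 0.7, 5.9]
gripper_width: 10.4
```

```bash
python3 tq.py
```

```text
22.05 turned 2.756 Tz [0.244 0.21  0.235 0.241] mean 0.232 F [1.6 1.1 6. ] 10.5
```

Call:
{"fn": "play_rows", "kwargs": {
  "motion": [0,0,0,0,0,0,-2,0,0,0,0,0,0,-2]
}}

```text
clock: 22.3
position: [497.5, 102.1, 91.8]
ee_rot: [0.859, -0.511, 0.001, -0.001]
contact_force: [2.0, 0.6, 5.5]
gripper_width: 10.6
```

```bash
python3 tq.py; python3 look.py c15 scene;  python3 - <<'E'
import cv2
a=cv2.imread('pics/c15scene.png');cv2.imwrite('pics/c15scz.png',cv2.resize(a[170:300,340:480],None,fx=5,fy=4.5,interpolation=cv2.INTER_CUBIC))
E
```

```text
22.45 turned 2.791 Tz [0.339 0.324 0.393 0.319] mean 0.344 F [1.8 0.8 5.4] 10.7
22.45 [497.5 102.1  91.8] yaw -1.0732 F [1.95 0.54 5.03] T [ 0.34 -0.38  0.32] 10.7 j [ 0.52  0.34 -0.46  0.   -0.76 -0.03]
```

View pics/c15scz.png

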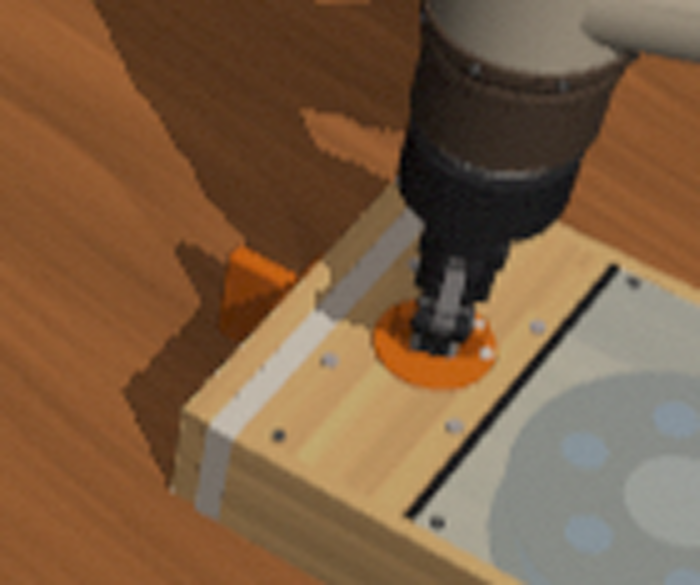

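Tight: the torque held is 0.34 N m, and it rose sharply once the panel was flush. I'm releasing the bar and lifting clear.

Call:
{"fn": "play_rows", "kwargs": {
  "motion": [30,0,0,0,0,0,0,50,0,0,0,0,0,0,50,0,0,0,0,0,0,50,0,0,4,0,0,0,50,0,0,10,0,0,0]
}}

```text
clock: 23.12
position: [494.8, 101.0, 190.2]
ee_rot: [0.859, -0.512, -0.002, 0.003]
contact_force: [1.2, 2.0, 0.3]
gripper_width: 42.6
```

Call:
{"fn": "play_rows", "kwargs": {
  "motion": [50,0,3,6,0,0,0,50,0,3,6,0,0,0,50,0,3,6,0,0,0]
}}

```text
clock: 23.5
position: [495.7, 131.7, 250.6]
ee_rot: [0.859, -0.512, -0.0, 0.0]
contact_force: [-0.3, -0.1, -0.1]
gripper_width: 42.6
```

```bash
python3 look.py e1 scene wrist;  python3 - <<'E'
from h import *
ci=arm.camera_info('wrist')
for n,z in dict(cam_mark=87,cam_grip=99).items():
    for q in arm.place_of(n,'wrist')[:2]: print(n,round(q['confidence'],2),np.round(q['uv'],1),ray(ci,q['uv'],z=z).round(1))
a=cv2.imread('pics/e1scene.png');cv2.imwrite('pics/e1scz.png',cv2.resize(a[160:320,290:490],None,fx=3.9,fy=3.7,interpolation=cv2.INTER_CUBIC))
E
```

```text
23.5 [495.7 131.7 250.6] yaw -1.0749 F [-0.28 -0.07 -0.06] T [-0.03  0.03 -0.01] 42.6 j [ 0.58  0.18 -0.23 -0.   -1.16 -0.08]
cam_mark 0.94 [329. 177.] [487.2 120.3  87. ]
cam_grip 0.86 [331.3 154.9] [496.2 101.2  99. ]
```

View pics/e1scz.png

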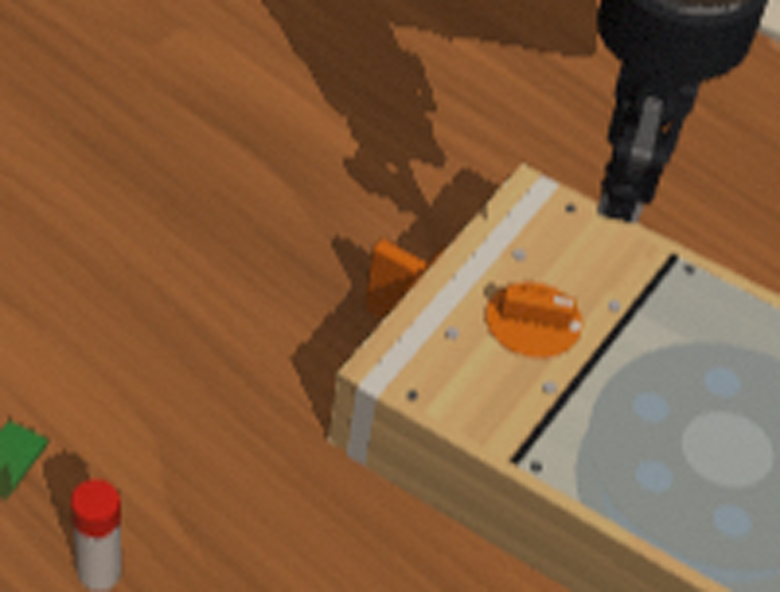

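View pics/e1wrist.png

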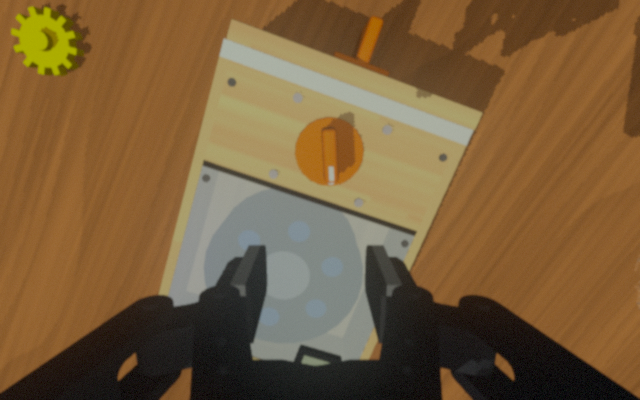

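The panel is flush along its whole edge, the cam mark points into the box, and the gripper is well clear.

```bash
python3 -c "
from bench import arm
print(arm.job_done())"
```

```text
the job is handed in; nothing more can be done
None
```

The dry box is closed. I gripped the panel by its fin and slid it straight onto the open end. The bolt and pins went in with little resistance, and I stopped pushing at about 8 N, when the seal was nearly fully pressed.

I then turned the cam clockwise about 2.79 rad in one grip, using 2° steps near the end. The held torque stayed around 0.1 N m or less until about 2.69 rad, went up to 0.24 and ended at 0.34 N m, inside the 0.3–0.4 target. Single readings were noisy, from 0.32 to 0.39, and none went above 0.4.

- **Last pictures:** no black seal is visible along the joint, the cam stayed where I left it after release, and the gripper was clear of everything. I did not measure the joint.
- **Other things on the bench:** the gear, bracket and glue stick look undisturbed. The spool, jar and driver were not in those pictures, but the arm crossed that side of the bench well above them.
- **Disagreements:** the two wrist-camera views placed the cam axis about 3 mm apart, so I used the average. When I first let go of the panel, the seal pushed it back by an estimated 3 mm. The cam hook then drew it in as intended.

I handed the job in at about 23.6 s, well under the 72 s limit. It gave no verdict.

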